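# Clamp a tube rack in the shaker's hold-down press

### The job

Get the specimen tubes ready for shaking: slide the loaded rack along its guide rails, to the left, until it is fully home against the back stop of the hold-down press. Then wind the hand wheel clockwise (seen from above), a full turn and more, until the pad bears firmly on all the tube caps; feel when the wheel tightens and stop there, because hard overtightening crushes the tubes. Let go and leave the pad tight, the tubes standing in the rack, and the things lying around the press where they are.

Things in the scene. Friction and masses are not known exactly. Their poses are not given: they have to be found in the camera images.
- press: Fixed hold-down press: white base, steel columns, crossbar, black hand wheel. Origin: underside of the base, on the press's upright axis; x along the guide rails to the back stop (to the left), z up. Base x -135 to 85 mm, 190 wide, 14 high. Rails 14 high at y = +/-27 to 33, from x = -134 to 61. Columns 16 thick at y = +/-75; crossbar over x = 0 (34 wide), z = 167 to 185 mm.
- stop_face (a point): Middle of the upper edge of the back stop's face, 50 mm over the deck and 56.5 mm beyond the press's axis.
- wheel_center (a point): Hub of the hand wheel, on top (205 mm over the table). Wheel flat, 122 mm across, rim top at 202 mm. Clockwise from above lowers the plate 20 mm a turn; the wheel keeps its height and stays where it is left. A 12 mm spindle stands out of the hub by up to 33 mm and sinks with the plate. About 1.1 to 1.4 turns bring the pad to the caps.
- grip_mid (a point): Middle of the upright grip on the wheel's rim, 55 mm from the wheel's axis: a black knob 19 mm across and 42 mm high that spins freely on its pin (from 204 to 246 mm over the table; this point 228 mm).
- pad: Black rubber pad 100 x 42 x 8 mm under the press's aluminium plate; origin in the centre of its lower face. It gives about 1 mm for every 40 N. It goes down as the wheel turns clockwise and must finally press on the six caps (98 mm over the table with the rack on the deck). About 50 N in all is firm; over 120 N crushes the tubes.
- rack: White tube rack 113 x 50 x 64 mm, ten places, standing loose on the deck (14 mm over the table) between the rails, pulled out to the right by 30 to 60 mm. Origin: centre of its underside; its y axis is its length, along the rails. Upright solid end plates, 50 wide and 64 high, one facing right. Fully home, its origin lies on the press's axis.
- tube_1: One of six capped specimen tubes, 16 mm across the cap, 81 mm high, standing loose in the rack; origin at its foot, z up.
- tube_2: One of six capped specimen tubes, 16 mm across the cap, 81 mm high, standing loose in the rack; origin at its foot, z up.
- tube_3: One of six capped specimen tubes, 16 mm across the cap, 81 mm high, standing loose in the rack; origin at its foot, z up.
- tube_4: One of six capped specimen tubes, 16 mm across the cap, 81 mm high, standing loose in the rack; origin at its foot, z up.
- tube_5: One of six capped specimen tubes, 16 mm across the cap, 81 mm high, standing loose in the rack; origin at its foot, z up.
- tube_6: One of six capped specimen tubes, 16 mm across the cap, 81 mm high, standing loose in the rack; origin at its foot, z up.
- marker: Marker pen 17 x 140 x 16 mm lying right of the press; leave it alone. Origin: centre of its underside.
- dropper: Small dropper bottle, 24 mm across, 67 mm high, standing left of the press; leave it alone. Origin: centre of its underside.
- cassette: Flat white test cassette 20 x 70 x 5 mm lying left of the press; leave it alone. Origin: centre of its underside.
There are look-alikes about, which are no part of the job. What is shaped like the rack but black is not meant.

How it is judged:
By the outcome, as a careful person would: the job done as asked, in the order asked, and still so for the second after the job is handed in, with the robot touching nothing.
It also fails if it takes over 72 s, if anything falls off the work surface, if the arm or the gripper's body presses on something with over 40 N, if the wrist force passes 120 N, or if a joint passes its speed limit or range.

### The arm

A 6-joint arm with a two-finger parallel gripper is mounted at the origin on a cart in front of the work surface, level with it; the furniture and walls round the work are solid. World frame = base frame: x ahead of the robot, y to its left, z up, the work surface at z = 0. Lengths are in m, angles in rad, forces in N, time in s.
With the tool pointing down it reaches from about 0.275 to 0.85 m from the base axis. Payload 5.2 kg.
Tool frame: the origin (TCP) lies at the very end of the fingers, on their centre line; the grasp point (between the pads) lies 19 mm behind it (ctrl.tcp_to_grasp is the distance from the TCP to the grasp point, in m); z points along the fingers, y is the line along which they close (so a half turn about z gives the same grasp; the last joint's range is limited). The gripper opens to 85 mm and grips with 20 to 120 N. Pads are 22 mm wide; open, the fingers measure 114 mm over their backs; the gripper's body (76 mm by 85 mm) begins 54 mm behind the grasp point. The pads swing forward as they close: fully open they stand 13 mm farther back than shut.
Start: joints at [0.947, 0.259, 1.535, -0, 1.348, -0.203], TCP at [0.225, 0.502, 0.231] pointing down, gripper open.
Joint ranges: [-3.14, 3.14], [-0.91, 2.08], [0.19, 2.58], [-1.22, 4.36], [0.22, 2.71], [-3.12, 3.12]. Speed limits (rad/s): [2.57, 2.57, 3.14, 3.14, 3.14, 3.14].

### API

Orientations are given as a rotation vector (axis times angle).
In Python, from workcell import ctrl, vision, job gives the robot as it stands.
- The arm moves only by the tool servo_tool, never from a script. Its argument "targets" is a list of rows, each a list of 3 entries, a list of its own where there are three numbers: the shift along the tool's x, y, z in m, then the turn about the tool's z in rad, then the opening, from 0 (shut) to 1 (fully open). In form: [[[tx, ty, tz], roll, hand], ...]. A call has 1 to 20 rows; each row is the pose to reach, as a shift and turn from the pose commanded when the call began, along the tool's axes at that moment; what a row does not reach only later rows make up. A row lasts 1/12 s, in which the tool goes at most 41.7 mm and 7.16 degrees, less where a joint would pass 70% of its speed; a pose out of reach is approached as far as the arm can. A call with a gripper value outside its range is refused whole. The fingers move at their own pace and stop on an object; the grip force is fixed at half the most. Time passes only in rows, so rows that repeat a pose let the fingers close. It gives the time, the measured TCP pose, the force, the opening and the grip force at its end, in the units of the state.
- ctrl.get_obs(): the state, without advancing time (a new reading comes with each control period).
- vision.get_image(name): name is "scene" or "top" or "wrist"; returns a dict with "image" (480x640x3 uint8, red, green, blue), "z_map" (480x640 float32, m along the optical axis (not along the pixel's ray), 0 where there is no reading), "fx", "fy", "cx", "cy" (pixels), "world_from_camera" (4x4, takes a point from camera to world coordinates). Camera axes: x right, y up, looking along -z (the intrinsics and any distortion apply to the point x, -y, -z); pixel columns grow to the right and rows downward; lengths in m; the calibration is good to about 2 mm. A picture is of the moment at which its call begins.
- job.job_done(): hands the job in; it is judged then, once.
The state is a dict: "clock": time; "q": joint angles; "joint_velocities": joint speeds; "joint_efforts": joint torques, N m; "tool_pos": TCP position; "eef_rot": TCP orientation; "force": force on the tool from outside, world axes, zero at the start; "wrist_torque": the same for the moment, N m; "width": finger opening in m; "finger_force": force on a finger pad.
Only numpy, scipy, OpenCV 4.12 (cv2) and the standard library are available. Lean on these libraries where they do the work, as an engineer would, in place of code of your own. Each camera call takes 0.05 s, during which the arm holds its last target. There are 200 camera calls.

## Working session

There is one attempt and no reset: what is moved stays moved. The work goes in short steps, Python scripts to look and compute and a tool call to move; the robot and the scene stay as the last step left them, time stands still between calls to the robot, and variables do not carry over. Pictures are saved under pics/ and viewed, at most 13 in all, crops included, and the job is handed in when it is done.

Besides the shell and the picture viewer there is one more tool, called after "Call:" in YAML: its name, and indented under it one key for each argument. servo_tool: Moves the arm, as the interface text tells. Its arguments: {"type":"object","properties":{"targets":{"type":"array"}},"required":["targets"]}

```bash
mkdir -p pics; cat > h.py <<'E'
from workcell import ctrl, vision, job
import numpy as np, cv2
def save(n,f):
    d=vision.get_image(n); cv2.imwrite(f'pics/{f}.png',d['image'][:,:,::-1]); np.savez(f'pics/{f}.npz',**d); return d
def P(d,u,v,z=None):
    """pixel to world, by depth or on the plane at height z"""
    T=d['world_from_camera']; r=np.array([(u-d['cx'])/d['fx'],-(v-d['cy'])/d['fy'],-1.])
    if z is None:
        w=d['z_map'][int(v)-1:int(v)+2,int(u)-1:int(u)+2]; k=np.median(w[w>0])
    else: k=(z-T[2,3])/(T[:3,:3]@r)[2]
    return T[:3,:3]@(r*k)+T[:3,3]
E
python3 - <<'E'
from h import *
o=ctrl.get_obs(); print(o)
for n in ['scene','top']:
    d=save(n,n+'0'); print(n,[d[k] for k in d if k not in('image','z_map')])
E
```

```text
{'clock': 0.0, 'q': array([ 9.47155207e-01,  2.59333276e-01,  1.53609970e+00,  6.19611499e-05,
        1.34802600e+00, -2.02820424e-01]), 'joint_velocities': array([-8.05514895e-05,  5.24580495e-04,  4.86230310e-04, -1.01144183e-04,
        3.73756513e-05, -5.37971819e-04]), 'joint_efforts': array([ 1.88583348e-03, -4.46038198e+01, -2.90575004e+01, -1.67525309e-04,
        1.16820147e-02, -1.50895445e-06]), 'tool_pos': array([0.22432722, 0.50158106, 0.23047328]), 'eef_rot': array([-6.56009646e-01, -3.07151310e+00,  2.64606687e-03]), 'force': array([-0.98586483, -0.03326965, -0.27479995]), 'wrist_torque': array([-0.01784649,  0.00849538,  0.02599573]), 'finger_force': 0.0, 'width': 0.08568392634823936}
scene [474.25619654815085, 474.25619654815085, 324.80971123643997, 236.15408579719428, array([[-0.10714437,  0.51778523, -0.84877473, -0.23953434],
       [-0.99415267, -0.04425656,  0.09849783,  0.06109966],
       [ 0.01343688,  0.85436515,  0.51949941,  0.67383971],
       [ 0.        ,  0.        ,  0.        ,  1.        ]])]
top [448.8983212839167, 448.8983212839167, 323.32586841359546, 238.62111115636532, array([[-0.04546685,  0.78994122, -0.61149459,  0.02193185],
       [-0.9989521 , -0.03916422,  0.02368258, -0.00870182],
       [-0.00524086,  0.61193058,  0.79089411,  0.86797118],
       [ 0.        ,  0.        ,  0.        ,  1.        ]])]
```

View pics/scene0.png

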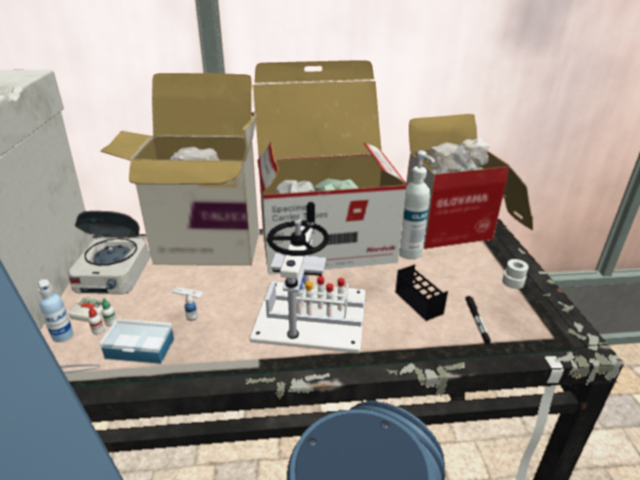

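View pics/top0.png

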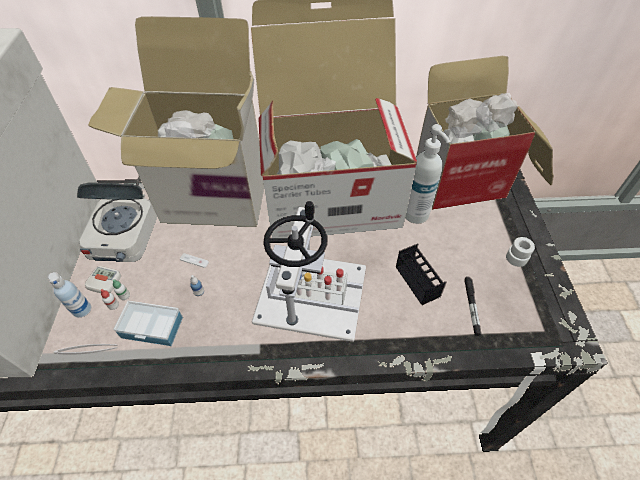

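The press stands at about (300,280) in both views. The grip is at the far side of the wheel at top (309,210), the rack's right end is at about (347,290), and the black look-alike is at (420,275). I'll enlarge.

```bash
python3 - <<'E'
import cv2,numpy as np
a=cv2.imread('pics/top0.png')[195:345,240:380]; b=cv2.imread('pics/scene0.png')[195:355,240:380]
cv2.imwrite('pics/c_top.png',cv2.resize(a,None,fx=4,fy=4,interpolation=cv2.INTER_CUBIC))
cv2.imwrite('pics/c_sc.png',cv2.resize(b,None,fx=3.75,fy=3.75,interpolation=cv2.INTER_CUBIC))
E
```

```text
(no output)
```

View pics/c_top.png

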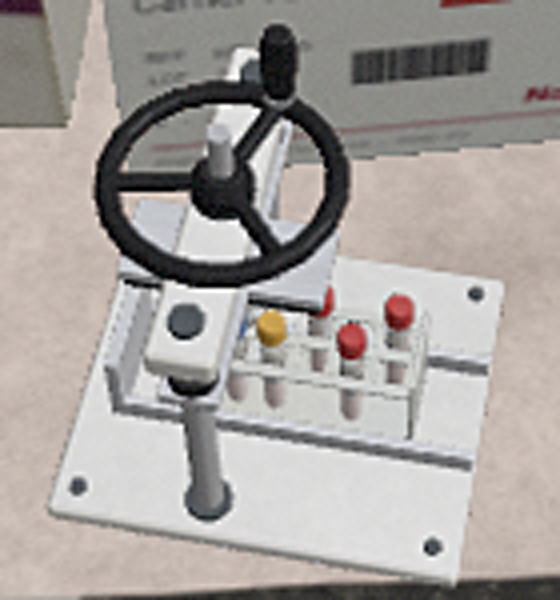

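```bash
python3 - <<'E'
from h import *
d=dict(np.load('pics/top0.npz'))
for n,(x,y),z in [('baseFR',(503,283),.014),('baseNR',(458,572),.014),('baseNL',(55,506),.014),('wheel L',(95,180),.2),('wheel R',(350,180),.2),('wheel T',(224,82),.2),('wheel B',(222,285),.2),('hub',(222,190),.205),('griptop',(279,38),.246),('gripbase',(279,92),.204),('rackRN top',(412,375),.078),('rackRF',(430,313),.078),('rackfoot',(410,438),.014),('cap R',(400,305),.098),('cap R2',(352,337),.098),('rail near R',(472,455),.028),('rail far R',(487,358),.028)]:
    u,v=240+x/4,195+y/4
    try: q=P(d,u,v)
    except Exception as e: q=np.zeros(3)
    print(n,P(d,u,v,z).round(4),q.round(4))
# wheel rim from depth : all points 0.19<z<0.21
Z=d['z_map'];v,u=np.mgrid[195:280,250:345];k=Z[v,u]
r=np.stack([(u-d['cx'])/d['fx'],-(v-d['cy'])/d['fy'],-np.ones(u.shape)],-1)*k[...,None]
T=d['world_from_camera'];W=(r@T[:3,:3].T+T[:3,3])[(k>0)]
m=W[(W[:,2]>.19)&(W[:,2]<.208)&(W[:,0]<.62)]
(c,R)=cv2.minEnclosingCircle(m[:,:2].astype(np.float32));print('wheel',c,R,len(m))
g=W[(W[:,2]>.215)&(W[:,2]<.26)&(W[:,0]<.65)];
print(np.array2string(g.round(3),threshold=400))
E
```

```text
baseFR [ 0.5987 -0.128   0.014 ] [ 6.082e-01 -1.300e-01 -1.000e-04]
baseNR [ 0.4214 -0.0865  0.014 ] [ 0.4228 -0.0867  0.011 ]
baseNL [0.4689 0.1222 0.014 ] [0.4701 0.1225 0.0118]
wheel L [0.5407 0.0832 0.2   ] [0.6944 0.1105 0.002 ]
wheel R [ 0.5347 -0.0364  0.2   ] [ 0.5354 -0.0364  0.1992]
wheel T [0.5983 0.0222 0.2   ] [0.5972 0.0221 0.2013]
wheel B [0.4782 0.0241 0.2   ] [0.4814 0.0243 0.1953]
hub [0.528  0.0234 0.205 ] [0.5293 0.0235 0.2032]
griptop [ 0.5843 -0.0057  0.246 ] [ 0.5842 -0.0057  0.2462]
gripbase [ 0.5871 -0.0046  0.204 ] [ 0.5807 -0.0046  0.2115]
rackRN top [ 0.5011 -0.0667  0.078 ] [ 0.5022 -0.0668  0.0761]
rackRF [ 0.5384 -0.0789  0.078 ] [ 0.5412 -0.0792  0.0737]
rackfoot [ 0.5005 -0.0675  0.014 ] [ 0.4934 -0.0666  0.0267]
cap R [ 0.531  -0.0621  0.098 ] [ 0.531  -0.0621  0.0979]
cap R2 [ 0.5128 -0.0365  0.098 ] [ 0.5127 -0.0365  0.0981]
rail near R [ 0.4809 -0.0984  0.028 ] [ 0.4825 -0.0987  0.025 ]
rail far R [ 0.5402 -0.1122  0.028 ] [ 0.5408 -0.1123  0.027 ]
wheel (0.5399205684661865, 0.026084188371896744) 0.08139041066169739 1490
[[ 0.593 -0.001  0.246]
 [ 0.594 -0.003  0.246]
 [ 0.592 -0.005  0.247]
 ...
 [ 0.535  0.024  0.218]
 [ 0.536  0.022  0.217]
 [ 0.535  0.026  0.216]]
```

View pics/c_sc.png

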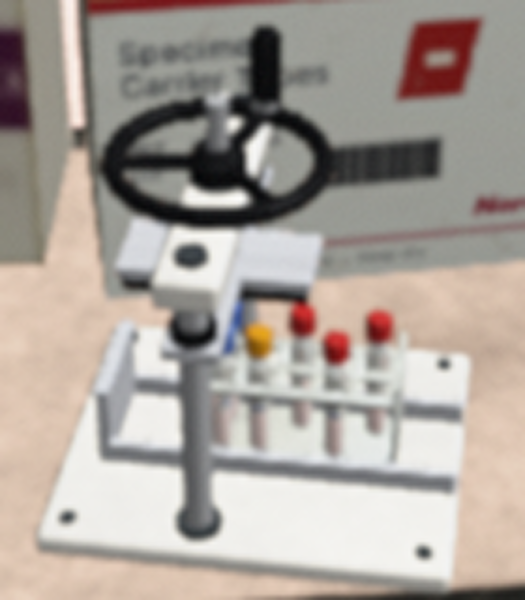

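```bash
python3 - <<'E'
from h import *
d=dict(np.load('pics/top0.npz'))
Z=d['z_map'];v,u=np.mgrid[0:480,0:640];k=Z
r=np.stack([(u-d['cx'])/d['fx'],-(v-d['cy'])/d['fy'],-np.ones(u.shape)],-1)*k[...,None]
T=d['world_from_camera'];W=(r@T[:3,:3].T+T[:3,3])
def show(n,s,zl,zh):
    w=W[s].reshape(-1,3);kk=Z[s].reshape(-1);w=w[(kk>0)&(w[:,2]>zl)&(w[:,2]<zh)];print(n,len(w),w.min(0).round(3),w.max(0).round(3))
show('blackrack',np.s_[235:310,385:452],.02,.12)
show('bottle',np.s_[120:225,408:442],.02,.35)
show('boxfront',np.s_[170:220,262:400],.05,.4)
show('box left wall',np.s_[60:165,120:255],.15,.5)
C=np.array([.539,.023]);e=np.array([.225,.974]);n=np.array([-.974,.225])
def press(w): return np.stack([(w[...,:2]-C)@e,(w[...,:2]-C)@n,w[...,2]],-1)
w=W[235:310,385:452].reshape(-1,3);w=w[(w[:,2]>.03)&(w[:,2]<.1)];p=press(w);print('black in press frame',p.min(0).round(3),p.max(0).round(3))
p=press(W[190:350,240:385].reshape(-1,3))
pl=p[(p[:,2]>.11)&(p[:,2]<.16)&(abs(p[:,1])<.04)&(abs(p[:,0])<.1)];print('plate',pl.min(0).round(3),pl.max(0).round(3),np.histogram(pl[:,2],np.arange(.11,.161,.004)))
c=p[(p[:,2]>.09)&(p[:,2]<.104)&(abs(p[:,1])<.03)];print('caps',c.min(0),c.max(0))
k=p[(p[:,2]>.240)&(p[:,2]<.25)];print('knobtop',k.mean(0),len(k), C+k.mean(0)[0]*e+k.mean(0)[1]*n)
rim=p[(p[:,2]>.196)&(p[:,2]<.206)&(np.hypot(p[:,0],p[:,1])<.075)&(np.hypot(p[:,0],p[:,1])>.045)]
A=np.c_[2*rim[:,:2],np.ones(len(rim))];s=np.linalg.lstsq(A,(rim[:,:2]**2).sum(1),rcond=None)[0];print('rim fit',s[:2],np.sqrt(s[2]+s[:2]@s[:2]))
E
```

```text
blackrack 940 [ 0.497 -0.287  0.02 ] [ 0.62  -0.198  0.068]
bottle 2815 [ 0.713 -0.343  0.02 ] [ 0.929 -0.213  0.28 ]
boxfront 6576 [ 0.577 -0.218  0.05 ] [0.887 0.101 0.249]
box left wall 13962 [0.688 0.1   0.15 ] [1.14  0.503 0.352]
black in press frame [-0.306 -0.139  0.03 ] [-0.201 -0.018  0.068]
plate [-0.05  -0.04   0.123] [0.054 0.038 0.144] (array([  0,   0,   0,   7,  26,  13,  59, 336,  36,   0,   0,   0]), array([0.11 , 0.114, 0.118, 0.122, 0.126, 0.13 , 0.134, 0.138, 0.142,
       0.146, 0.15 , 0.154, 0.158]))
caps [-0.09099229 -0.01952268  0.09008092] [-0.00571387  0.0178989   0.10118944]
knobtop [-0.01615332 -0.0514766   0.24486896] 58 [ 0.58550371 -0.00431557]
rim fit [0.00107847 0.00041254] 0.0542965036402146
```

```bash
cat >> h.py <<'E'
from scipy.spatial.transform import Rotation as R
C=np.array([.539,.0235]);e=np.array([.225,.974]);n=np.array([-.974,.225])
def press(p): w=np.asarray(p)[:2]-C; return np.array([w@e,w@n,p[2]])
def pw(x,y,z): return np.r_[C+x*e+y*n,z]
def tool(*pts,yaw=None):
    o=ctrl.get_obs(); M=R.from_rotvec(o['eef_rot']).as_matrix()
    print('tilt',M[:,2].round(3),'y',M[:,1].round(4),'roll to rails',round(np.arctan2(M[1,1],M[0,1])-np.arctan2(e[1],e[0]),4))
    for p in pts: print((M.T@(np.array(p)-o['tool_pos'])).round(4).tolist())
E
python3 - <<'E'
from h import *
tool([.2243,.5016,.31],pw(-.14,0,.31),pw(-.14,0,.12),pw(-.14,0,.04))
E
```

```text
tilt [-0.001 -0.001 -1.   ] y [ 0.4085  0.9128 -0.0016] roll to rails -0.1938
[0.0001, -0.0002, -0.0795]
[-0.5094, -0.4454, -0.0789]
[-0.5095, -0.4451, 0.1111]
[-0.5095, -0.4449, 0.1911]
```

Call:
servo_tool:
  targets:
    - [[0, 0, -0.08], 0, 0.5]
    - [[0, 0, -0.08], 0, 0.5]
    - [[-0.509, -0.445, -0.08], -0.194, 0.48]
    - [[-0.509, -0.445, -0.08], -0.194, 0.48]
    - [[-0.509, -0.445, -0.08], -0.194, 0.48]
    - [[-0.509, -0.445, -0.08], -0.194, 0.48]
    - [[-0.509, -0.445, -0.08], -0.194, 0.48]
    - [[-0.509, -0.445, -0.08], -0.194, 0.48]
    - [[-0.509, -0.445, -0.08], -0.194, 0.48]
    - [[-0.509, -0.445, -0.08], -0.194, 0.48]
    - [[-0.509, -0.445, -0.08], -0.194, 0.48]
    - [[-0.509, -0.445, -0.08], -0.194, 0.48]
    - [[-0.509, -0.445, -0.08], -0.194, 0.48]
    - [[-0.509, -0.445, -0.08], -0.194, 0.48]
    - [[-0.509, -0.445, -0.08], -0.194, 0.48]
    - [[-0.509, -0.445, -0.08], -0.194, 0.48]
    - [[-0.509, -0.445, -0.08], -0.194, 0.48]
    - [[-0.509, -0.445, -0.08], -0.194, 0.48]
    - [[-0.509, -0.445, -0.08], -0.194, 0.48]
    - [[-0.509, -0.445, -0.08], -0.194, 0.48]

```text
clock: 1.77
tool_pos: [0.5081, -0.1153, 0.3099]
eef_rot: [-0.362, -3.119, 0.0]
force: [-0.4, 0.3, -1.3]
width: 0.0406
finger_force: 0.0
```

```bash
python3 - <<'E'
from h import *
o=ctrl.get_obs();print(o['clock'],press(o['tool_pos']),o['width'],o['force'])
tool(pw(-.14,0,.31),pw(-.14,0,.04))
save('wrist','w1')
E
```

```text
1.7667 [-0.14210322 -0.0011329   0.30993131] 0.04062963261399933 [-0.36416249  0.33072072 -1.27847704]
tilt [-0.002  0.    -1.   ] y [ 2.290e-01  9.734e-01 -3.000e-04] roll to rails -0.0041
[0.0011, 0.0022, -0.0001]
[0.0006, 0.0023, 0.2699]
```

View pics/w1.png

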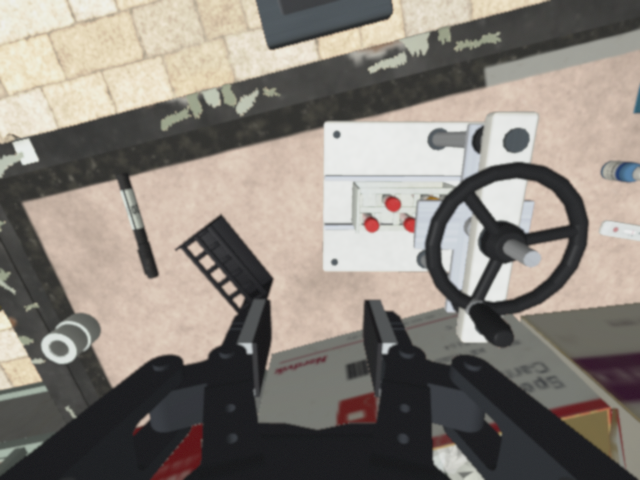

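The wrist view shows the base parallel to the image, its right edge at x≈323, the rack's right plate at x≈355 (y 183–232), the hub at (503,242) and the knob at (490,325). The black rack is at (225,260), left of and beyond the fingers.

```bash
python3 - <<'E'
from h import *
d=dict(np.load('pics/w1.npz'))
for nm,u,v,z in [('bNR',324,122,.014),('bFR',323,271,.014),('bNtop',460,122,.014),('rackN',356,184,.078),('rackF',353,232,.078),('railNend',325,178,.028),('wheelR',426,243,.2),('wheelL',588,243,.2),('wheelN',507,163,.2),('wheelF',507,323,.2),('hub',503,242,.205),('cap',372,225,.098),('cap2',393,204,.098),('black',272,280,.07),('black2',238,308,.07)]:
    try:q=press(P(d,u,v)).round(4)
    except Exception:q=0
    print(nm,press(P(d,u,v,z)).round(4),q)
E
```

```text
bNR [-0.133   0.0931  0.014 ] [-0.1327  0.0936  0.    ]
bFR [-0.1342 -0.094   0.014 ] [-0.134  -0.0996 -0.0004]
bNtop [0.0265 0.0922 0.014 ] [0.0272 0.0923 0.012 ]
rackN [-0.1004  0.0288  0.078 ] [-0.0968  0.0246  0.0444]
rackF [-0.1023 -0.0235  0.078 ] [-0.0956 -0.0406  0.0136]
railNend [-0.132   0.0298  0.028 ] [-0.132   0.0296  0.0268]
wheelR [-0.0601  0.0002  0.2   ] [-0.0596 -0.0003  0.1984]
wheelL [ 0.061  -0.0005  0.2   ] [ 0.2216 -0.0613 -0.0009]
wheelN [-0.0086  0.0582  0.2   ] [-0.0076  0.0581  0.198 ]
wheelF [ 0.011  -0.0674  0.2   ] [-0.012  -0.0457  0.2382]
hub [-0.0054  0.0021  0.205 ] [-0.0055  0.0022  0.2051]
cap [-0.0849 -0.0108  0.098 ] [-0.0848 -0.0109  0.0976]
cap2 [-0.0645  0.011   0.098 ] [-0.0644  0.0109  0.0976]
black [-0.1948 -0.0832  0.07  ] [-0.2034 -0.1085  0.0094]
black2 [-0.2373 -0.1194  0.07  ] [-0.242  -0.1288  0.0515]
```

Call:
servo_tool:
  targets:
    - [[0.001, -0.01, 0.04], 0, 0.48]
    - [[0.001, -0.01, 0.08], 0, 0.48]
    - [[0.001, -0.01, 0.12], 0, 0.48]
    - [[0.001, -0.01, 0.16], 0, 0.48]
    - [[0.001, -0.01, 0.2], 0, 0.48]
    - [[0.001, -0.01, 0.23], 0, 0.48]
    - [[0.001, -0.01, 0.25], 0, 0.48]
    - [[0.001, -0.01, 0.265], 0, 0.48]
    - [[0.001, -0.01, 0.27], 0, 0.48]
    - [[0.001, -0.01, 0.27], 0, 0.48]

```text
clock: 2.65
tool_pos: [0.503, -0.1196, 0.0405]
eef_rot: [-0.353, -3.119, -0.002]
force: [-0.8, 0.3, 0.7]
width: 0.041
finger_force: 0.0
```

Call:
servo_tool:
  targets:
    - [[0, -0.006, 0], 0, 0.48]
    - [[0, -0.014, 0], 0, 1]
    - [[0, -0.014, 0], 0, 1]
    - [[0, -0.014, 0], 0, 1]
    - [[0, -0.014, 0], 0, 1]
    - [[0, -0.014, 0], 0, 1]
    - [[0, -0.014, 0], 0, 1]

```text
clock: 3.23
tool_pos: [0.5011, -0.1353, 0.0415]
eef_rot: [0.356, 3.121, -0.0]
force: [0.3, -0.3, 0.3]
width: 0.0859
finger_force: 0.0
```

Call:
servo_tool:
  targets:
    - [[0, 0.002, 0], 0, 1]
    - [[0, 0.004, 0], 0, 1]
    - [[0, 0.006, 0], 0, 1]
    - [[0, 0.008, 0], 0, 1]
    - [[0, 0.01, 0], 0, 1]
    - [[0, 0.012, 0], 0, 1]
    - [[0, 0.014, 0], 0, 1]
    - [[0, 0.016, 0], 0, 1]
    - [[0, 0.018, 0], 0, 1]
    - [[0, 0.02, 0], 0, 1]
    - [[0, 0.022, 0], 0, 1]
    - [[0, 0.024, 0], 0, 1]
    - [[0, 0.026, 0], 0, 1]
    - [[0, 0.028, 0], 0, 1]
    - [[0, 0.03, 0], 0, 1]

```text
clock: 4.48
tool_pos: [0.5079, -0.1058, 0.0413]
eef_rot: [-0.356, -3.121, 0.0]
force: [-0.2, -0.9, 0.1]
width: 0.0854
finger_force: 0.5
```

```bash
python3 - <<'E'
from h import *
o=ctrl.get_obs();print(o['clock'],press(o['tool_pos']),o['width'],o['force'])
save('wrist','w2');d=save('top','t2')
a=cv2.imread('pics/t2.png')[195:345,240:400];cv2.imwrite('pics/t2c.png',cv2.resize(a,None,fx=4,fy=4,interpolation=cv2.INTER_CUBIC))
E
```

```text
4.4833 [-0.13294591  0.00123483  0.04130527] 0.08543543838278828 [-0.20086292 -0.87150102  0.13742531]
```

View pics/t2c.png

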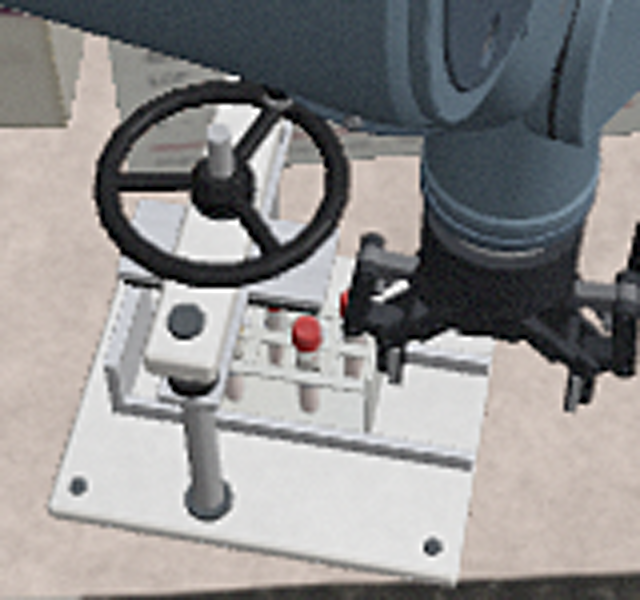

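The rack has moved left with its right plate now at crop x≈375. The finger knuckle at (370,290) sits ahead of the tip at (395,375), so I need to check its clearance.

```bash
python3 - <<'E'
from h import *
d=dict(np.load('pics/t2.npz'))
def px(x,y):
    u,v=240+x/4,195+y/4; return press(P(d,u,v)).round(4)
for nm,q in dict(knuckleTL=(362,250),knL2=(368,290),knL3=(350,325),knL4=(360,333),tip=(398,372),tipL=(388,360),cap=(345,305),cap2=(306,325),rackT=(366,385),rackB=(370,430)).items(): print(nm,px(*q))
Z=d['z_map'];v,u=np.mgrid[195:345,300:350]
W=np.array([[P(d,b,a) if (Z[b-1:b+2,a-1:a+2]>0).any() else [9,9,9] for a in []] for b in []])
k=Z[v,u];r=np.stack([(u-d['cx'])/d['fx'],-(v-d['cy'])/d['fy'],-np.ones(u.shape)],-1)*k[...,None]
T=d['world_from_camera'];w=(r@T[:3,:3].T+T[:3,3]);I=d['image'][v,u].max(-1)
p=np.apply_along_axis(press,-1,w)
m=(I<70)&(k>0)&(p[...,0]>-.12)&(p[...,0]<-.04)&(abs(p[...,1])<.045)
q=p[m]
for a in np.arange(.03,.2,.01):
    s=q[(q[:,2]>a)&(q[:,2]<a+.01)]
    if len(s): print(round(a,2),len(s),'xmax',s[:,0].max().round(3),'y',s[s[:,0].argmax(),1].round(3))
E
```

```text
knuckleTL [-0.0668 -0.001   0.1567]
knL2 [-0.0722  0.0127  0.1434]
knL3 [-0.0634  0.0125  0.1096]
knL4 [-0.068   0.0098  0.0993]
tip [-0.0883  0.0102  0.0682]
tipL [-0.0829  0.0104  0.0786]
cap [-0.0581 -0.0028  0.1035]
cap2 [-0.04    0.009   0.0979]
rackT [-0.0736  0.0228  0.0715]
rackB [-0.0763  0.0236  0.0273]
0.06 9 xmax -0.076 y 0.007
0.07 9 xmax -0.076 y 0.007
0.08 5 xmax -0.078 y 0.008
0.09 12 xmax -0.071 y 0.006
0.1 68 xmax -0.06 y 0.013
0.11 54 xmax -0.06 y 0.012
0.12 58 xmax -0.041 y 0.019
0.13 38 xmax -0.062 y 0.009
0.14 43 xmax -0.063 y 0.015
0.15 67 xmax -0.064 y 0.011
0.16 8 xmax -0.071 y -0.007
0.17 11 xmax -0.096 y 0.012
0.18 18 xmax -0.096 y 0.011
0.19 62 xmax -0.041 y -0.041
```

```bash
python3 - <<'E'
from h import *
def cloud(f):
    d=dict(np.load(f'pics/{f}.npz'));v,u=np.mgrid[0:480,0:640];k=d['z_map']
    r=np.stack([(u-d['cx'])/d['fx'],-(v-d['cy'])/d['fy'],-np.ones(u.shape)],-1)*k[...,None]
    T=d['world_from_camera'];w=(r@T[:3,:3].T+T[:3,3])
    p=np.stack([(w[...,:2]-C)@e,(w[...,:2]-C)@n,w[...,2]],-1);return p,k>0,d
for f in ['w1','top0']:
    p,ok,d=cloud(f)
    m=ok&(abs(p[...,0])<.06)&(abs(p[...,1])<.06)&(p[...,2]>.115)&(p[...,2]<.15)&(p[...,0]<-.022)
    q=p[m]; print(f,len(q),q.min(0).round(4),q.max(0).round(4),np.percentile(q,[2,98],axis=0).round(4).tolist())
p,ok,d=cloud('t2')
I=d['image'].astype(int)
m=ok&(p[...,2]>.215)&(np.hypot(p[...,0]+.016,p[...,1]+.0515)<.05);q=p[m];print('over knob',len(q),np.sort(q[:,2])[:30].round(3))
for a in np.arange(.05,.36,.02):
    s=p[ok&(p[...,2]>a)&(p[...,2]<a+.02)&(p[...,0]<-.062)&(p[...,0]>-.25)&(abs(p[...,1])<.08)&(I.max(-1)<130)]
    if len(s): print(round(a,2),len(s),'x',s[:,0].min().round(3),s[:,0].max().round(3),'y',s[:,1].min().round(3),s[:,1].max().round(3))
o=ctrl.get_obs();print(o['q'].round(3),press(o['tool_pos']).round(4))
E
```

```text
w1 916 [-0.0518 -0.0232  0.1249] [-0.022   0.0223  0.1419] [[-0.0515, -0.0221, 0.1331], [-0.0226, 0.022, 0.1412]]
top0 213 [-0.0509 -0.0246  0.1232] [-0.0225  0.0216  0.1433] [[-0.0505, -0.0221, 0.1272], [-0.0231, 0.0212, 0.1426]]
over knob 8 [0.215 0.23  0.231 0.232 0.232 0.232 0.233 0.234]
0.05 93 x -0.25 -0.075 y -0.08 0.013
0.07 66 x -0.188 -0.076 y -0.003 0.013
0.09 224 x -0.206 -0.062 y -0.011 0.016
0.11 302 x -0.204 -0.062 y -0.011 0.019
0.13 281 x -0.203 -0.062 y -0.006 0.021
0.15 282 x -0.2 -0.064 y -0.012 0.029
0.17 200 x -0.169 -0.096 y 0.006 0.039
0.19 254 x -0.169 -0.095 y 0.005 0.039
0.21 208 x -0.169 -0.097 y 0.005 0.04
0.23 287 x -0.171 -0.094 y 0.008 0.042
0.25 296 x -0.168 -0.093 y -0.001 0.041
0.27 295 x -0.169 -0.097 y 0.01 0.039
0.29 196 x -0.166 -0.105 y 0.019 0.04
0.31 23 x -0.14 -0.127 y 0.037 0.04
0.35 14 x -0.197 -0.183 y -0.006 0.048
[-0.42   0.413  1.841  0.     0.887 -1.765] [-0.1327  0.0013  0.0413]
```

Call:
servo_tool:
  targets:
    - [[0, -0.008, -0.002], 0, 1]
    - [[-0.004, -0.018, -0.008], 0, 1]
    - [[-0.004, -0.018, -0.008], -0.12, 1]
    - [[-0.004, -0.018, -0.008], -0.24, 1]
    - [[-0.004, -0.018, -0.008], -0.36, 1]
    - [[-0.004, -0.018, -0.008], -0.48, 1]
    - [[-0.004, -0.018, -0.008], -0.576, 1]
    - [[-0.004, -0.014, -0.008], -0.576, 1]
    - [[-0.004, -0.011, -0.008], -0.576, 1]
    - [[-0.004, -0.008, -0.008], -0.576, 1]
    - [[-0.004, -0.005, -0.008], -0.576, 1]
    - [[-0.004, -0.002, -0.008], -0.576, 1]
    - [[-0.004, 0.001, -0.008], -0.576, 1]
    - [[-0.004, 0.004, -0.008], -0.576, 1]
    - [[-0.004, 0.007, -0.008], -0.576, 1]
    - [[-0.004, 0.009, -0.008], -0.576, 1]
    - [[-0.004, 0.011, -0.008], -0.576, 1]
    - [[-0.004, 0.013, -0.008], -0.576, 1]
    - [[-0.004, 0.014, -0.008], -0.576, 1]
    - [[-0.004, 0.014, -0.008], -0.576, 1]

```text
clock: 6.25
tool_pos: [0.5149, -0.0931, 0.0493]
eef_rot: [0.546, -3.094, -0.0]
force: [-0.4, -0.3, -0.2]
width: 0.0854
finger_force: 0.4
```

```bash
cat >> h.py <<'E'
def cloud(d):
    v,u=np.mgrid[0:480,0:640];k=d['z_map']
    r=np.stack([(u-d['cx'])/d['fx'],-(v-d['cy'])/d['fy'],-np.ones(u.shape)],-1)*k[...,None]
    T=d['world_from_camera'];w=(r@T[:3,:3].T+T[:3,3])
    return np.stack([(w[...,:2]-C)@e,(w[...,:2]-C)@n,w[...,2]],-1),k>0
E
python3 - <<'E'
from h import *
o=ctrl.get_obs();print(o['clock'],press(o['tool_pos']),o['width'],o['force'])
M=R.from_rotvec(o['eef_rot']).as_matrix();print('rail dir in tool',(M.T@np.r_[e,0]).round(4),'n',(M.T@np.r_[n,0]).round(4))
a=save('wrist','w3')['image'][:,:,::-1];b=save('top','t3')['image'][195:345,240:400,::-1];s=save('scene','s3')['image'][235:355,240:400,::-1]
z=lambda i,f:cv2.resize(i,f,interpolation=cv2.INTER_CUBIC)
cv2.imwrite('pics/m3.png',np.hstack([z(a[100:400,280:640],(420,350)),z(b,(373,350))]))
E
```

```text
6.25 [-0.11898097 -0.00273067  0.04928792] 0.08544102883503425 [-0.38772795 -0.3014677  -0.15728136]
rail dir in tool [-0.5448  0.8382  0.    ] n [8.382e-01 5.448e-01 1.000e-04]
```

View pics/m3.png

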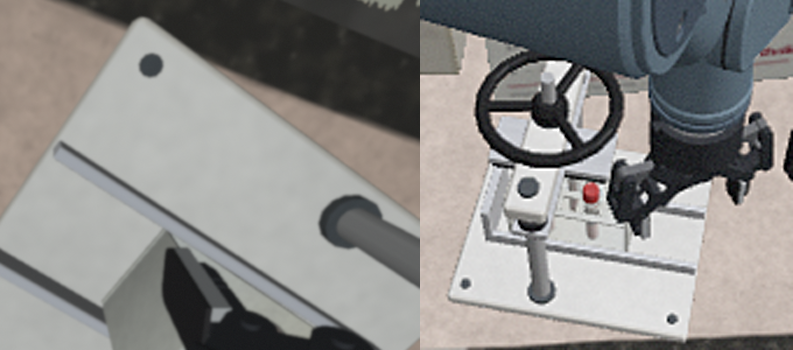

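The left view shows the fingertip bearing on the rack's right end plate near the near edge. The right view shows the rack most of the way in, with the knuckle outside the pad plate. I'll go on in small steps.

Call:
servo_tool:
  targets:
    - [[-0.0005, 0.0008, 0], 0, 1]
    - [[-0.001, 0.0017, 0], 0, 1]
    - [[-0.0016, 0.0025, 0], 0, 1]
    - [[-0.0022, 0.0034, 0], 0, 1]
    - [[-0.0027, 0.0042, 0], 0, 1]
    - [[-0.0033, 0.005, 0], 0, 1]

```text
clock: 6.9
tool_pos: [0.5163, -0.0874, 0.0493]
eef_rot: [0.546, -3.094, 0.0]
force: [-1.6, -1.3, -0.8]
width: 0.0855
finger_force: 0.7
```

Call:
servo_tool:
  targets:
    - [[-0.0003, 0.0004, 0], 0, 1]
    - [[-0.0005, 0.0008, 0], 0, 1]
    - [[-0.0008, 0.0013, 0], 0, 1]
    - [[-0.0011, 0.0017, 0], 0, 1]

```text
clock: 7.23
tool_pos: [0.5167, -0.0854, 0.0493]
eef_rot: [0.546, -3.094, -0.0]
force: [-1.5, -1.7, 1.0]
width: 0.0851
finger_force: 0.7
```

Call:
servo_tool:
  targets:
    - [[-0.0003, 0.0004, 0], 0, 1]
    - [[-0.0005, 0.0008, 0], 0, 1]
    - [[-0.0008, 0.0013, 0], 0, 1]

```text
clock: 7.48
tool_pos: [0.5168, -0.0841, 0.0493]
eef_rot: [0.546, -3.093, 0.0]
force: [-1.7, -3.1, 0.0]
width: 0.0856
finger_force: 0.8
```

Call:
servo_tool:
  targets:
    - [[-0.0003, 0.0004, 0], 0, 1]
    - [[-0.0005, 0.0008, 0], 0, 1]

```text
clock: 7.65
tool_pos: [0.5167, -0.0833, 0.0492]
eef_rot: [0.546, -3.092, 0.0]
force: [-3.3, -4.9, 1.3]
width: 0.0852
finger_force: 0.9
```

```bash
python3 - <<'E'
from h import *
o=ctrl.get_obs();print(o['clock'],press(o['tool_pos']),o['width'],o['force'])
d=save('top','t4');p,ok=cloud(d)
# rack near-side/caps: red/yellow caps at z .09-.101
I=d['image'].astype(int)
for f in ['top0','t4']:
    d=dict(np.load(f'pics/{f}.npz'));p,ok=cloud(d);I=d['image'].astype(int)
    m=ok&(I[...,0]>140)&(I[...,2]<80)&(p[...,2]>.085)&(p[...,2]<.105)&(abs(p[...,1])<.03)&(p[...,0]>-.12)&(p[...,0]<.06)
    nc,l,st,ce=cv2.connectedComponentsWithStats(m.astype(np.uint8))
    print(f,[(st[i,4],p[l==i].mean(0).round(4).tolist()) for i in range(1,nc) if st[i,4]>4])
E
```

```text
7.65 [-0.10907396 -0.00227781  0.04921266] 0.0851807721456872 [-3.34312789 -4.87766488  1.30443886]
top0 [(np.int32(6), [-0.0476, -0.0097, 0.0951]), (np.int32(10), [-0.0815, -0.0121, 0.0984]), (np.int32(7), [-0.0887, -0.0087, 0.0943]), (np.int32(18), [-0.0235, 0.0123, 0.0952]), (np.int32(22), [-0.0639, 0.0105, 0.0975])]
t4 [(np.int32(22), [-0.0242, 0.0111, 0.0969])]
```

Call:
servo_tool:
  targets:
    - [[-0.0003, 0.0004, 0], 0, 1]
    - [[-0.0005, 0.0008, 0], 0, 1]
    - [[-0.0005, 0.0008, 0], 0, 1]

```text
clock: 7.95
tool_pos: [0.5164, -0.0825, 0.0492]
eef_rot: [0.547, -3.091, 0.0]
force: [-4.3, -5.1, 1.9]
width: 0.0853
finger_force: 0.9
```

Call:
servo_tool:
  targets:
    - [[-0.0003, 0.0004, 0], 0, 1]
    - [[-0.0005, 0.0008, 0], 0, 1]
    - [[-0.0005, 0.0008, 0], 0, 1]

```text
clock: 8.2
tool_pos: [0.5162, -0.0818, 0.0491]
eef_rot: [0.547, -3.091, 0.001]
force: [-5.9, -5.1, 2.2]
width: 0.0857
finger_force: 1.1
```

```bash
python3 - <<'E'
from h import *
o=ctrl.get_obs();print(o['clock'],press(o['tool_pos']),o['width'],o['force'])
b=save('top','t5')['image'][240:320,255:355,::-1];s=save('scene','s5')['image'][255:345,250:350,::-1]
z=lambda i,f:cv2.resize(i,f,interpolation=cv2.INTER_CUBIC)
cv2.imwrite('pics/m5.png',np.hstack([z(b,(400,320)),z(s,(356,320))]))
E
```

```text
8.2 [-0.10769518 -0.00143686  0.04911559] 0.08569586021289692 [-5.93599228 -5.07863537  2.24677649]
```

View pics/m5.png

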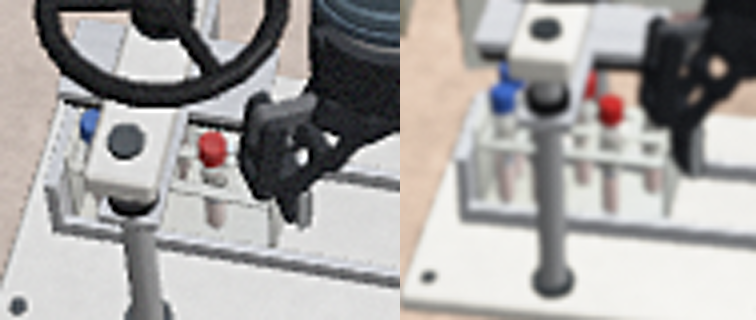

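A gap of about 3 mm is left at the stop (top view x≈65–78). The sideways force shows the knuckle rubbing the plate corner. I'll back off, shift outward 4 mm and push again.

Call:
servo_tool:
  targets:
    - [[0.0027, -0.0042, 0], 0, 1]
    - [[0.0062, -0.0019, 0], 0, 1]
    - [[0.0062, -0.0019, 0], 0, 1]
    - [[0.0057, -0.0011, 0], 0, 1]
    - [[0.0051, -0.0002, 0], 0, 1]
    - [[0.0046, 0.0006, 0], 0, 1]
    - [[0.0041, 0.0014, 0], 0, 1]
    - [[0.0035, 0.0023, 0], 0, 1]

```text
clock: 8.97
tool_pos: [0.5137, -0.08, 0.0493]
eef_rot: [-0.546, 3.094, 0.0]
force: [-0.3, 0.4, -0.1]
width: 0.0857
finger_force: 0.0
```

Call:
servo_tool:
  targets:
    - [[-0.0003, 0.0004, 0], 0, 1]
    - [[-0.0005, 0.0008, 0], 0, 1]
    - [[-0.0005, 0.0008, 0], 0, 1]

```text
clock: 9.22
tool_pos: [0.5136, -0.0793, 0.0492]
eef_rot: [0.546, -3.093, 0.0]
force: [-0.5, 0.7, 0.2]
width: 0.0853
finger_force: 0.4
```

Call:
servo_tool:
  targets:
    - [[-0.0003, 0.0004, 0], 0, 1]
    - [[-0.0005, 0.0008, 0], 0, 1]
    - [[-0.0005, 0.0008, 0], 0, 1]

```text
clock: 9.47
tool_pos: [0.5139, -0.0784, 0.0493]
eef_rot: [0.546, -3.094, 0.0]
force: [-1.0, -0.8, -0.4]
width: 0.0852
finger_force: 0.5
```

```bash
python3 - <<'E'
from h import *
o=ctrl.get_obs();f=o['force'];print(o['clock'],press(o['tool_pos']),f[:2]@e,f[:2]@n)
E
```

```text
9.4667 [-0.10489157  0.0015313   0.04927713] -0.9835190986590981 0.7676565368699655
```

Call:
servo_tool:
  targets:
    - [[-0.0003, 0.0004, 0], 0, 1]
    - [[-0.0005, 0.0008, 0], 0, 1]
    - [[-0.0005, 0.0008, 0], 0, 1]

```text
clock: 9.72
tool_pos: [0.5141, -0.0774, 0.0493]
eef_rot: [0.546, -3.094, 0.0]
force: [-0.8, -1.2, 0.6]
width: 0.0855
finger_force: 0.6
```

Call:
servo_tool:
  targets:
    - [[-0.0003, 0.0004, 0], 0, 1]
    - [[-0.0005, 0.0008, 0], 0, 1]
    - [[-0.0005, 0.0008, 0], 0, 1]

```text
clock: 9.97
tool_pos: [0.5143, -0.0765, 0.0493]
eef_rot: [0.546, -3.094, 0.0]
force: [-0.5, -1.2, -0.7]
width: 0.0851
finger_force: 0.8
```

Call:
servo_tool:
  targets:
    - [[-0.0003, 0.0004, 0], 0, 1]
    - [[-0.0005, 0.0008, 0], 0, 1]
    - [[-0.0005, 0.0008, 0], 0, 1]

```text
clock: 10.22
tool_pos: [0.5147, -0.0763, 0.0495]
eef_rot: [-0.546, 3.094, -0.002]
force: [-0.9, -4.7, 0.6]
width: 0.0855
finger_force: 2.4
```

```bash
python3 - <<'E'
from h import *
o=ctrl.get_obs();f=o['force'];print(o['clock'],press(o['tool_pos']),f[:2]@e,f[:2]@n)
d=save('top','t6');save('scene','s6');save('wrist','w6')
for f in ['top0','t4','t5','t6']:
    d=dict(np.load(f'pics/{f}.npz'));p,ok=cloud(d);I=d['image'].astype(int)
    m=ok&(I[...,0]>140)&(I[...,2]<80)&(p[...,2]>.085)&(p[...,2]<.105)&(abs(p[...,1])<.03)&(p[...,0]>-.12)&(p[...,0]<.06)
    nc,l,st,ce=cv2.connectedComponentsWithStats(m.astype(np.uint8))
    print(f,[(st[i,4],ce[i].round(1).tolist(),p[l==i].mean(0).round(4).tolist()) for i in range(1,nc) if st[i,4]>4])
E
```

```text
10.2167 [-0.10265765  0.00123408  0.04948129] -4.787604572656489 -0.20328182230760639
top0 [(np.int32(6), [321.8, 270.0], [-0.0476, -0.0097, 0.0951]), (np.int32(10), [338.3, 270.6], [-0.0815, -0.0121, 0.0984]), (np.int32(7), [341.4, 273.6], [-0.0887, -0.0087, 0.0943]), (np.int32(18), [308.3, 277.1], [-0.0235, 0.0123, 0.0952]), (np.int32(22), [327.9, 278.7], [-0.0639, 0.0105, 0.0975])]
t4 [(np.int32(22), [308.7, 276.2], [-0.0242, 0.0111, 0.0969])]
t5 [(np.int32(22), [308.2, 276.3], [-0.0232, 0.0112, 0.0965])]
t6 [(np.int32(22), [307.4, 276.0], [-0.0214, 0.011, 0.0967])]
```

Call:
servo_tool:
  targets:
    - [[-0.0005, 0.0008, 0], 0, 1]
    - [[-0.0008, 0.0013, 0], 0, 1]
    - [[-0.0008, 0.0013, 0], 0, 1]

```text
clock: 10.62
tool_pos: [0.5151, -0.0761, 0.0497]
eef_rot: [0.547, -3.093, 0.005]
force: [-4.1, -10.3, 1.1]
width: 0.0854
finger_force: 5.1
```

```bash
python3 - <<'E'
from h import *
o=ctrl.get_obs();f=o['force'];print(o['clock'],press(o['tool_pos']),f[:2]@e,f[:2]@n)
b=save('top','t7')['image'][240:320,255:355,::-1];s=save('scene','s7')['image'][255:345,250:350,::-1]
z=lambda i,f:cv2.resize(i,f,interpolation=cv2.INTER_CUBIC)
cv2.imwrite('pics/m7.png',np.hstack([z(b,(400,320)),z(s,(356,320))]))
E
```

```text
10.6167 [-0.10236084  0.00083325  0.04971356] -10.973773811795459 1.6518224989749117
```

View pics/m7.png

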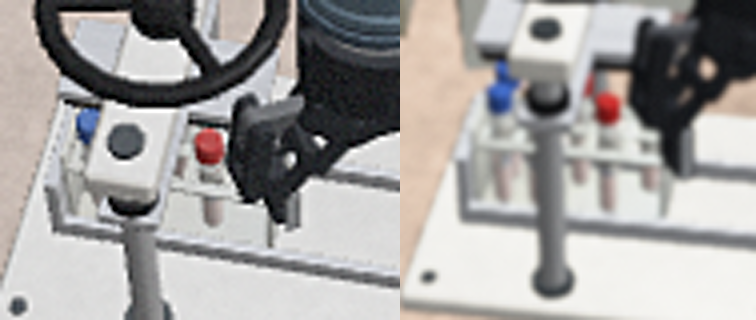

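Both views show the rack up near the stop, and the push is stiff with 11 N straight along the rails. To square the rack up I'll push the mirrored far corner too.

Call:
servo_tool:
  targets:
    - [[0.0081, -0.0179, 0], 0, 1]
    - [[0.0081, -0.0179, 0], 0.12, 1]
    - [[0.0081, -0.0179, 0], 0.24, 1]
    - [[0.0081, -0.0179, 0], 0.36, 1]
    - [[0.0081, -0.0179, 0], 0.48, 1]
    - [[0.0081, -0.0179, 0], 0.6, 1]
    - [[0.0081, -0.0179, 0], 0.72, 1]
    - [[0.0081, -0.0179, 0], 0.84, 1]
    - [[0.0081, -0.0179, 0], 0.96, 1]
    - [[0.0081, -0.0179, 0], 1.08, 1]
    - [[0.0081, -0.0179, 0], 1.152, 1]
    - [[0.0065, -0.0154, 0], 1.152, 1]
    - [[0.0049, -0.0128, 0], 1.152, 1]
    - [[0.0032, -0.0103, 0], 1.152, 1]
    - [[0.0016, -0.0078, 0], 1.152, 1]
    - [[-0.0001, -0.0053, 0], 1.152, 1]
    - [[-0.0001, -0.0053, 0], 1.152, 1]

```text
clock: 12.13
tool_pos: [0.5178, -0.079, 0.0497]
eef_rot: [1.225, 2.891, 0.0]
force: [2.4, -1.8, -0.1]
width: 0.0853
finger_force: 0.9
```

```bash
python3 - <<'E'
from h import *
o=ctrl.get_obs();f=o['force'];print(o['clock'],press(o['tool_pos']),f[:2]@e,f[:2]@n)
M=R.from_rotvec(o['eef_rot']).as_matrix();print('e in tool',(M.T@np.r_[e,0]).round(4),'n',(M.T@np.r_[n,0]).round(4))
E
```

```text
12.1333 [-0.10459359 -0.00243309  0.04971263] -1.2003891442029637 -2.703548263828551
e in tool [ 5.434e-01  8.390e-01 -3.000e-04] n [ 0.839  -0.5434 -0.0021]
```

Call:
servo_tool:
  targets:
    - [[0.0003, 0.0004, 0], 0, 1]
    - [[0.0005, 0.0008, 0], 0, 1]
    - [[0.0005, 0.0008, 0], 0, 1]

```text
clock: 12.38
tool_pos: [0.5178, -0.0788, 0.0497]
eef_rot: [1.227, 2.89, -0.001]
force: [2.6, -4.7, 0.6]
width: 0.0854
finger_force: 1.7
```

Call:
servo_tool:
  targets:
    - [[0.0003, 0.0004, 0], 0, 1]
    - [[0.0005, 0.0008, 0], 0, 1]
    - [[0.0005, 0.0008, 0], 0, 1]

```text
clock: 12.63
tool_pos: [0.518, -0.0785, 0.0498]
eef_rot: [1.226, 2.89, -0.002]
force: [2.0, -6.5, 0.9]
width: 0.0856
finger_force: 3.1
```

```bash
python3 - <<'E'
from h import *
o=ctrl.get_obs();f=o['force'];print(o['clock'],press(o['tool_pos']),f[:2]@e,f[:2]@n)
E
```

```text
12.6333 [-0.1041114  -0.00249703  0.04978369] -5.85293033197628 -3.4444771817502375
```

Call:
servo_tool:
  targets:
    - [[0.0005, 0.0008, 0], 0, 1]
    - [[0.0011, 0.0017, 0], 0, 1]
    - [[0.0016, 0.0025, 0], 0, 1]
    - [[0.0016, 0.0025, 0], 0, 1]

```text
clock: 12.97
tool_pos: [0.5201, -0.0779, 0.0505]
eef_rot: [1.225, 2.886, -0.005]
force: [1.9, -15.5, 0.3]
width: 0.0858
finger_force: 6.7
```

```bash
python3 - <<'E'
from h import *
o=ctrl.get_obs();f=o['force'];print(o['clock'],press(o['tool_pos']),f[:2]@e,f[:2]@n)
save('top','t8');save('scene','s8');save('wrist','w8')
# rack pose from wrist/top: caps
for f in ['t6','t7','t8']:
    d=dict(np.load(f'pics/{f}.npz'));p,ok=cloud(d);I=d['image'].astype(int)
    for nm,m in [('red',(I[...,0]>140)&(I[...,2]<80)),('blue',(I[...,2]>120)&(I[...,0]<80))]:
        m=m&ok&(p[...,2]>.085)&(p[...,2]<.105)&(abs(p[...,1])<.03)&(abs(p[...,0])<.09)
        nc,l,st,ce=cv2.connectedComponentsWithStats(m.astype(np.uint8))
        print(f,nm,[(st[i,4],ce[i].round(1).tolist(),p[l==i].mean(0).round(4).tolist()) for i in range(1,nc) if st[i,4]>4])
E
```

```text
12.9667 [-0.1030654  -0.00436873  0.05046243] -14.679915442277887 -5.312937067755353
t6 red [(np.int32(22), [307.4, 276.0], [-0.0214, 0.011, 0.0967])]
t6 blue []
t7 red [(np.int32(23), [307.2, 275.8], [-0.0209, 0.0104, 0.0963])]
t7 blue []
t8 red [(np.int32(19), [307.1, 275.2], [-0.0205, 0.0096, 0.0974])]
t8 blue []
```

Call:
servo_tool:
  targets:
    - [[-0.011, -0.017, 0], 0, 1]
    - [[-0.024, -0.036, 0], 0, 1]
    - [[-0.024, -0.036, -0.04], 0, 1]
    - [[-0.024, -0.036, -0.08], -0.12, 1]
    - [[-0.024, -0.036, -0.12], -0.24, 1]
    - [[-0.024, -0.036, -0.16], -0.36, 1]
    - [[-0.024, -0.036, -0.2], -0.48, 1]
    - [[-0.024, -0.036, -0.24], -0.576, 1]
    - [[-0.024, -0.036, -0.26], -0.576, 0.6]
    - [[-0.024, -0.036, -0.26], -0.576, 0.6]

```text
clock: 13.95
tool_pos: [0.5101, -0.1167, 0.3148]
eef_rot: [0.353, 3.114, -0.003]
force: [0.1, 0.5, 0.8]
width: 0.0636
finger_force: 0.0
```

```bash
python3 - <<'E'
from h import *
o=ctrl.get_obs();print(o['clock'],press(o['tool_pos']))
d=save('wrist','w9');p,ok=cloud(d);I=d['image'].astype(int)
k=p[ok&(p[...,2]>.240)&(p[...,2]<.25)&(np.hypot(p[...,0],p[...,1])<.09)];print('knob top',len(k),k.mean(0).round(4),k.min(0).round(4),k.max(0).round(4))
sp=p[ok&(p[...,2]>.212)&(np.hypot(p[...,0],p[...,1])<.02)];print('spindle',len(sp),sp.mean(0).round(4),sp.max(0).round(4))
kk=k.mean(0);t=pw(kk[0],kk[1],.31);print(t)
tool(t,pw(kk[0],kk[1],.211))
b=d['image'][:,:,::-1];t=save('top','t9')['image'][195:345,240:390,::-1]
cv2.imwrite('pics/m9.png',np.hstack([cv2.resize(b,(453,340)),cv2.resize(t,(340,340),interpolation=cv2.INTER_CUBIC)]))
E
```

```text
13.95 [-0.1430999  -0.00342277  0.31478285]
knob top 468 [-0.0184 -0.0517  0.2444] [-0.0256 -0.0607  0.24  ] [-0.0101 -0.0445  0.2475]
spindle 513 [-1.500e-03 -1.000e-04  2.263e-01] [0.0067 0.0049 0.2334]
[ 0.58516397 -0.00606794  0.31      ]
tilt [ 0.004 -0.001 -1.   ] y [ 2.243e-01  9.745e-01 -3.000e-04] roll to rails 0.0008
[-0.0493, 0.1245, 0.0019]
[-0.0489, 0.1246, 0.1009]
```

View pics/m9.png

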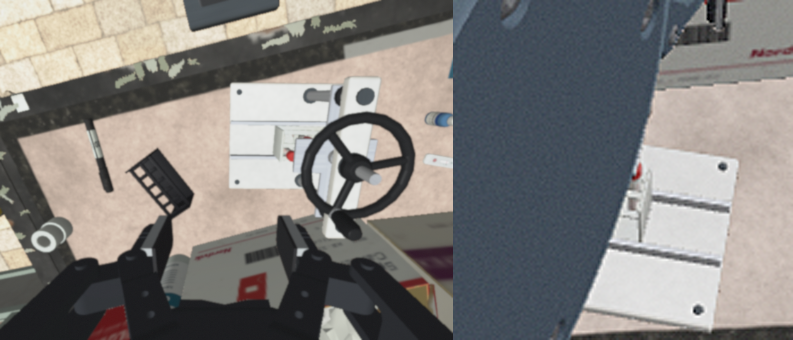

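The wrist half of the picture shows the knob at (345,225), the hub at (357,168) and the black rack untouched. The white rack sits under the press.

```bash
python3 - <<'E'
from h import *
d=dict(np.load('pics/w9.npz'));p,ok=cloud(d)
for yl in np.arange(-.024,.024,.008):
    m=ok&(p[...,2]>.066)&(p[...,2]<.082)&(p[...,1]>yl)&(p[...,1]<yl+.008)&(p[...,0]>-.085)&(p[...,0]<-.03);q=p[m]
    print(yl.round(3),len(q),np.percentile(q[:,0],[1,10]).round(4) if len(q) else '')
m=ok&(p[...,2]>.09)&(p[...,2]<.101)&(abs(p[...,1])<.03)&(p[...,0]>-.08)&(p[...,0]<-.03);q=p[m];print('cap',len(q),q.mean(0).round(4),q.min(0).round(4))
E
```

```text
-0.024 47 [-0.057  -0.0569]
-0.016 64 [-0.0571 -0.0567]
-0.008 85 [-0.0567 -0.0564]
0.0 61 [-0.0565 -0.0564]
0.008 53 [-0.0562 -0.0561]
0.016 76 [-0.0561 -0.0558]
cap 120 [-0.0456 -0.0109  0.0966] [-0.0501 -0.0191  0.0902]
```

Call:
servo_tool:
  targets:
    - [[-0.016, 0.04, 0], 0, 0.6]
    - [[-0.033, 0.08, 0], 0, 0.6]
    - [[-0.049, 0.115, 0], 0, 0.6]
    - [[-0.049, 0.1245, 0], 0, 0.6]
    - [[-0.049, 0.1245, 0.03], 0, 0.6]
    - [[-0.049, 0.1245, 0.06], 0, 0.6]
    - [[-0.049, 0.1245, 0.08], 0, 0.6]
    - [[-0.049, 0.1245, 0.095], 0, 0.6]
    - [[-0.049, 0.1245, 0.1], 0, 0.6]
    - [[-0.049, 0.1245, 0.1], 0, 0.6]

```text
clock: 14.88
tool_pos: [0.5822, -0.0059, 0.206]
eef_rot: [-0.355, -3.114, -0.001]
force: [-0.4, 0.5, 0.2]
width: 0.0512
finger_force: 0.0
```

Call:
servo_tool:
  targets:
    - [[-0.003, 0, -0.005], 0, 0.6]
    - [[-0.003, 0, -0.005], 0, 0.0]
    - [[-0.003, 0, -0.005], 0, 0.0]
    - [[-0.003, 0, -0.005], 0, 0.0]
    - [[-0.003, 0, -0.005], 0, 0.0]
    - [[-0.003, 0, -0.005], 0, 0.0]
    - [[-0.003, 0, -0.005], 0, 0.0]

```text
clock: 15.47
tool_pos: [0.5882, -0.0066, 0.216]
eef_rot: [0.355, 3.118, 0.001]
force: [0.1, 1.8, 6.0]
width: 0.0161
finger_force: 58.6
```

```bash
python3 - <<'E'
from h import *
o=ctrl.get_obs();f=o['force'];p=press(o['tool_pos']);print(p,np.hypot(*p[:2]),np.degrees(np.arctan2(p[1],p[0])),f[:2]@e,f[:2]@n,o['width'],o['wrist_torque'])
tool(o['tool_pos'])
E
```

```text
[-0.01828227 -0.05470049  0.21604108] 0.05767481712721858 -108.48091411562223 1.7968757664819763 0.29803493130564823 0.01608732670925446 [ 0.38707597 -0.02372002 -0.03543157]
tilt [ 0.003  0.    -1.   ] y [2.247e-01 9.744e-01 9.000e-04] roll to rails 0.0004
[0.0, 0.0, 0.0]
```

Call:
servo_tool:
  targets:
    - [[0, 0, 0], 0, 0]
    - [[0, 0, 0], 0, 0]
    - [[0, 0, 0], 0, 0]

```text
clock: 15.72
tool_pos: [0.5882, -0.0066, 0.2161]
eef_rot: [0.355, 3.118, 0.001]
force: [-0.1, 2.2, 6.5]
width: 0.0161
finger_force: 58.6
```

```bash
cat >> h.py <<'E'
T0=-109.3
def rows(a,b,k):
    """rows to wind from a to b degrees clockwise past the start, in k rows"""
    f=lambda s:.055*np.array([np.sin(np.radians(T0-s)),np.cos(np.radians(T0-s))])
    print('[%s]'%', '.join('[[%.4f, %.4f, 0], 0, 0]'%tuple(f(a+(b-a)*(i+1)/k)-f(a)) for i in range(k)))
def st():
    o=ctrl.get_obs();f=o['force'];p=press(o['tool_pos']);p[1]+=.0025;th=np.arctan2(p[1],p[0]);r=np.array([np.cos(th),np.sin(th)]);t=np.array([np.sin(th),-np.cos(th)]);F=np.array([f[:2]@e,f[:2]@n])
    print('clock %.2f wound %.1f r %.4f z %.4f radial %.2f tangential(cw) %.2f fz %.2f w %.4f'%(o['clock'],T0-np.degrees(th),np.hypot(*p[:2]),p[2],F@r,F@t,f[2],o['width']))
E
python3 -c "
from h import *
st();rows(0,60,10);rows(60,180,14)"
```

```text
clock 15.72 wound 0.0 r 0.0553 z 0.2161 radial -1.28 tangential(cw) -1.77 fz 6.49 w 0.0161
[[[0.0022, -0.0053, 0], 0, 0], [[0.0049, -0.0104, 0], 0, 0], [[0.0082, -0.0152, 0], 0, 0], [[0.0119, -0.0195, 0], 0, 0], [[0.0160, -0.0235, 0], 0, 0], [[0.0206, -0.0270, 0], 0, 0], [[0.0255, -0.0301, 0], 0, 0], [[0.0307, -0.0326, 0], 0, 0], [[0.0361, -0.0345, 0], 0, 0], [[0.0417, -0.0359, 0], 0, 0]]
[[[0.0082, -0.0009, 0], 0, 0], [[0.0164, -0.0006, 0], 0, 0], [[0.0245, 0.0009, 0], 0, 0], [[0.0322, 0.0036, 0], 0, 0], [[0.0395, 0.0075, 0], 0, 0], [[0.0461, 0.0124, 0], 0, 0], [[0.0519, 0.0182, 0], 0, 0], [[0.0568, 0.0248, 0], 0, 0], [[0.0606, 0.0321, 0], 0, 0], [[0.0633, 0.0398, 0], 0, 0], [[0.0649, 0.0479, 0], 0, 0], [[0.0652, 0.0561, 0], 0, 0], [[0.0643, 0.0643, 0], 0, 0], [[0.0621, 0.0722, 0], 0, 0]]
```

Call:
servo_tool:
  targets:
    - [[0.0022, -0.0053, -0.001], 0, 0]
    - [[0.0049, -0.0104, -0.0015], 0, 0]
    - [[0.0082, -0.0152, -0.0015], 0, 0]
    - [[0.0119, -0.0195, -0.0015], 0, 0]
    - [[0.016, -0.0235, -0.0015], 0, 0]
    - [[0.0206, -0.027, -0.0015], 0, 0]
    - [[0.0255, -0.0301, -0.0015], 0, 0]
    - [[0.0307, -0.0326, -0.0015], 0, 0]
    - [[0.0361, -0.0345, -0.0015], 0, 0]
    - [[0.0417, -0.0359, -0.0015], 0, 0]

```text
clock: 16.55
tool_pos: [0.5398, -0.0315, 0.2162]
eef_rot: [0.355, 3.118, 0.004]
force: [5.1, 4.7, -2.2]
width: 0.0162
finger_force: 58.8
```

```bash
python3 -c "
from h import *
st();tool()"
```

```text
clock 16.55 wound 59.4 r 0.0545 z 0.2162 radial -4.84 tangential(cw) -4.92 fz -2.23 w 0.0162
tilt [ 0.004  0.002 -1.   ] y [0.2248 0.9744 0.0027] roll to rails 0.0002
```

Call:
servo_tool:
  targets:
    - [[0.0082, -0.0009, 0], 0, 0]
    - [[0.0164, -0.0006, 0], 0, 0]
    - [[0.0245, 0.0009, 0], 0, 0]
    - [[0.0322, 0.0036, 0], 0, 0]
    - [[0.0395, 0.0075, 0], 0, 0]
    - [[0.0461, 0.0124, 0], 0, 0]
    - [[0.0519, 0.0182, 0], 0, 0]
    - [[0.0568, 0.0248, 0], 0, 0]
    - [[0.0606, 0.0321, 0], 0, 0]
    - [[0.0633, 0.0398, 0], 0, 0]
    - [[0.0649, 0.0479, 0], 0, 0]
    - [[0.0652, 0.0561, 0], 0, 0]
    - [[0.0643, 0.0643, 0], 0, 0]
    - [[0.0621, 0.0722, 0], 0, 0]

```text
clock: 17.72
tool_pos: [0.4941, 0.0505, 0.2161]
eef_rot: [0.356, 3.121, -0.005]
force: [-1.1, -5.8, 0.6]
width: 0.0162
finger_force: 59.5
```

```bash
python3 -c "
from h import *
st();tool();rows(180,300,14);rows(300,360,8)"
```

```text
clock 17.72 wound -182.1 r 0.0547 z 0.2161 radial -1.99 tangential(cw) -5.54 fz 0.59 w 0.0162
tilt [-0.    -0.003 -1.   ] y [ 0.225   0.9744 -0.0032] roll to rails 0.0001
[[[-0.0033, 0.0075, 0], 0, 0], [[-0.0077, 0.0145, 0], 0, 0], [[-0.0130, 0.0207, 0], 0, 0], [[-0.0193, 0.0261, 0], 0, 0], [[-0.0262, 0.0305, 0], 0, 0], [[-0.0338, 0.0337, 0], 0, 0], [[-0.0417, 0.0359, 0], 0, 0], [[-0.0499, 0.0368, 0], 0, 0], [[-0.0581, 0.0365, 0], 0, 0], [[-0.0662, 0.0349, 0], 0, 0], [[-0.0739, 0.0322, 0], 0, 0], [[-0.0812, 0.0284, 0], 0, 0], [[-0.0878, 0.0235, 0], 0, 0], [[-0.0936, 0.0177, 0], 0, 0]]
[[[-0.0043, -0.0057, 0], 0, 0], [[-0.0079, -0.0120, 0], 0, 0], [[-0.0106, -0.0187, 0], 0, 0], [[-0.0123, -0.0257, 0], 0, 0], [[-0.0132, -0.0328, 0], 0, 0], [[-0.0131, -0.0400, 0], 0, 0], [[-0.0121, -0.0471, 0], 0, 0], [[-0.0102, -0.0540, 0], 0, 0]]
```

Baseline drag is about 5 N tangential. Continuing to 360°.

Call:
servo_tool:
  targets:
    - [[-0.0033, 0.0075, 0], 0, 0]
    - [[-0.0077, 0.0145, 0], 0, 0]
    - [[-0.013, 0.0207, 0], 0, 0]
    - [[-0.0193, 0.0261, 0], 0, 0]
    - [[-0.0262, 0.0305, 0], 0, 0]
    - [[-0.0338, 0.0337, 0], 0, 0]
    - [[-0.0417, 0.0359, 0], 0, 0]
    - [[-0.0499, 0.0368, 0], 0, 0]
    - [[-0.0581, 0.0365, 0], 0, 0]
    - [[-0.0662, 0.0349, 0], 0, 0]
    - [[-0.0739, 0.0322, 0], 0, 0]
    - [[-0.0812, 0.0284, 0], 0, 0]
    - [[-0.0878, 0.0235, 0], 0, 0]
    - [[-0.0936, 0.0177, 0], 0, 0]

```text
clock: 18.88
tool_pos: [0.5902, 0.0501, 0.2161]
eef_rot: [0.354, 3.121, 0.006]
force: [1.2, 7.5, 0.1]
width: 0.0163
finger_force: 59.5
```

Call:
servo_tool:
  targets:
    - [[-0.0043, -0.0057, 0], 0, 0]
    - [[-0.0079, -0.012, 0], 0, 0]
    - [[-0.0106, -0.0187, 0], 0, 0]
    - [[-0.0123, -0.0257, 0], 0, 0]
    - [[-0.0132, -0.0328, 0], 0, 0]
    - [[-0.0131, -0.04, 0], 0, 0]
    - [[-0.0121, -0.0471, 0], 0, 0]
    - [[-0.0102, -0.054, 0], 0, 0]

```text
clock: 19.55
tool_pos: [0.5884, -0.0062, 0.2162]
eef_rot: [0.355, 3.119, 0.003]
force: [2.9, 4.9, 0.1]
width: 0.0162
finger_force: 59.4
```

```bash
python3 -c "
from h import *
st()
d=save('top','t10');p,ok=cloud(d)
for f in ['top0','t10']:
    d=dict(np.load(f'pics/{f}.npz'));p,ok=cloud(d)
    q=p[ok&(p[...,2]>.1)&(p[...,2]<.15)&(abs(p[...,1])<.025)&(abs(p[...,0])<.055)&(abs(p[...,0])>.02)];print(f,len(q),np.percentile(q[:,2],[50,90]).round(4))
for a in range(360,480,10): rows(a,a+10,3)"
```

```text
clock 19.55 wound -0.5 r 0.0552 z 0.2162 radial -0.14 tangential(cw) -5.68 fz 0.06 w 0.0162
top0 403 [0.1398 0.1419]
t10 418 [0.1199 0.1217]
[[[0.0011, -0.0030, 0], 0, 0], [[0.0025, -0.0059, 0], 0, 0], [[0.0039, -0.0087, 0], 0, 0]]
[[[0.0016, -0.0027, 0], 0, 0], [[0.0034, -0.0054, 0], 0, 0], [[0.0054, -0.0079, 0], 0, 0]]
[[[0.0021, -0.0024, 0], 0, 0], [[0.0043, -0.0047, 0], 0, 0], [[0.0067, -0.0069, 0], 0, 0]]
[[[0.0025, -0.0020, 0], 0, 0], [[0.0051, -0.0039, 0], 0, 0], [[0.0078, -0.0056, 0], 0, 0]]
[[[0.0028, -0.0016, 0], 0, 0], [[0.0057, -0.0029, 0], 0, 0], [[0.0086, -0.0042, 0], 0, 0]]
[[[0.0030, -0.0010, 0], 0, 0], [[0.0061, -0.0019, 0], 0, 0], [[0.0092, -0.0026, 0], 0, 0]]
[[[0.0032, -0.0005, 0], 0, 0], [[0.0063, -0.0008, 0], 0, 0], [[0.0095, -0.0010, 0], 0, 0]]
[[[0.0032, 0.0001, 0], 0, 0], [[0.0064, 0.0003, 0], 0, 0], [[0.0096, 0.0007, 0], 0, 0]]
[[[0.0031, 0.0006, 0], 0, 0], [[0.0062, 0.0014, 0], 0, 0], [[0.0093, 0.0024, 0], 0, 0]]
[[[0.0030, 0.0011, 0], 0, 0], [[0.0059, 0.0025, 0], 0, 0], [[0.0087, 0.0039, 0], 0, 0]]
[[[0.0027, 0.0016, 0], 0, 0], [[0.0054, 0.0034, 0], 0, 0], [[0.0079, 0.0054, 0], 0, 0]]
[[[0.0024, 0.0021, 0], 0, 0], [[0.0047, 0.0043, 0], 0, 0], [[0.0069, 0.0067, 0], 0, 0]]
```

Call:
servo_tool:
  targets:
    - [[0.0011, -0.003, 0], 0, 0]
    - [[0.0025, -0.0059, 0], 0, 0]
    - [[0.0039, -0.0087, 0], 0, 0]

```text
clock: 19.85
tool_pos: [0.5825, -0.0138, 0.2161]
eef_rot: [0.355, 3.119, 0.002]
force: [3.8, 4.5, -1.0]
width: 0.0165
finger_force: 59.3
```

Call:
servo_tool:
  targets:
    - [[0.0016, -0.0027, 0], 0, 0]
    - [[0.0034, -0.0054, 0], 0, 0]
    - [[0.0054, -0.0079, 0], 0, 0]

```text
clock: 20.1
tool_pos: [0.5754, -0.0202, 0.2162]
eef_rot: [0.355, 3.119, 0.002]
force: [4.6, 3.8, -0.2]
width: 0.0167
finger_force: 59.3
```

Call:
servo_tool:
  targets:
    - [[0.0021, -0.0024, 0], 0, 0]
    - [[0.0043, -0.0047, 0], 0, 0]
    - [[0.0067, -0.0069, 0], 0, 0]

```text
clock: 20.35
tool_pos: [0.5674, -0.0254, 0.2162]
eef_rot: [0.355, 3.119, 0.002]
force: [3.7, 4.9, -0.6]
width: 0.0166
finger_force: 59.3
```

Call:
servo_tool:
  targets:
    - [[0.0025, -0.002, 0], 0, 0]
    - [[0.0051, -0.0039, 0], 0, 0]
    - [[0.0078, -0.0056, 0], 0, 0]

```text
clock: 20.6
tool_pos: [0.5586, -0.029, 0.2162]
eef_rot: [0.355, 3.119, 0.003]
force: [5.6, 5.1, -1.3]
width: 0.0162
finger_force: 59.3
```

```bash
python3 -c "
from h import *
st()"
```

```text
clock 20.60 wound 39.5 r 0.0547 z 0.2162 radial -3.14 tangential(cw) -6.89 fz -1.32 w 0.0162
```

Call:
servo_tool:
  targets:
    - [[0.0028, -0.0016, 0], 0, 0]
    - [[0.0057, -0.0029, 0], 0, 0]
    - [[0.0086, -0.0042, 0], 0, 0]

```text
clock: 20.85
tool_pos: [0.5493, -0.0311, 0.2161]
eef_rot: [0.355, 3.119, 0.003]
force: [4.4, 4.8, -1.6]
width: 0.0163
finger_force: 59.3
```

```bash
python3 -c "
from h import *
st()
for p,f in [([.5825,-.0138],[3.8,4.5]),([.5754,-.0202],[4.6,3.8]),([.5674,-.0254],[3.7,4.9]),([.5586,-.029],[5.6,5.1])]:
    q=np.array(p)-C+.0025*n; r=q/np.hypot(*q); print((f@r).round(2),(f@np.array([r[1],-r[0]])).round(2))"
```

```text
clock 20.85 wound 49.4 r 0.0546 z 0.2161 radial -4.15 tangential(cw) -5.09 fz -1.55 w 0.0163
-0.17 -5.89
-0.14 -5.96
-2.57 -5.58
-3.09 -6.92
```

Call:
servo_tool:
  targets:
    - [[0.003, -0.001, 0], 0, 0]
    - [[0.0061, -0.0019, 0], 0, 0]
    - [[0.0092, -0.0026, 0], 0, 0]

```text
clock: 21.1
tool_pos: [0.54, -0.0315, 0.2162]
eef_rot: [0.355, 3.118, 0.003]
force: [5.5, 5.3, -1.9]
width: 0.0161
finger_force: 59.3
```

```bash
python3 -c "
from h import *
st()"
```

```text
clock 21.10 wound 59.2 r 0.0545 z 0.2162 radial -5.49 tangential(cw) -5.36 fz -1.87 w 0.0161
```

Call:
servo_tool:
  targets:
    - [[0.0032, -0.0005, 0], 0, 0]
    - [[0.0063, -0.0008, 0], 0, 0]
    - [[0.0095, -0.001, 0], 0, 0]

```text
clock: 21.35
tool_pos: [0.5307, -0.0304, 0.2162]
eef_rot: [0.355, 3.118, 0.003]
force: [6.4, 4.9, -2.4]
width: 0.0162
finger_force: 59.2
```

```bash
python3 -c "
from h import *
st()"
```

```text
clock 21.35 wound 69.0 r 0.0544 z 0.2162 radial -6.06 tangential(cw) -5.35 fz -2.43 w 0.0162
```

Call:
servo_tool:
  targets:
    - [[0.0032, 0.0001, 0], 0, 0]
    - [[0.0064, 0.0003, 0], 0, 0]
    - [[0.0096, 0.0007, 0], 0, 0]

```text
clock: 21.6
tool_pos: [0.5218, -0.0277, 0.2162]
eef_rot: [0.355, 3.117, 0.003]
force: [7.9, 5.3, -4.0]
width: 0.0163
finger_force: 59.1
```

```bash
python3 -c "
from h import *
st()"
```

```text
clock 21.60 wound -281.1 r 0.0543 z 0.2162 radial -7.81 tangential(cw) -5.45 fz -4.01 w 0.0163
```

Call:
servo_tool:
  targets:
    - [[0.0031, 0.0006, 0], 0, 0]
    - [[0.0062, 0.0014, 0], 0, 0]
    - [[0.0093, 0.0024, 0], 0, 0]

```text
clock: 21.85
tool_pos: [0.5135, -0.0236, 0.2162]
eef_rot: [0.355, 3.117, 0.002]
force: [7.4, 2.7, -4.9]
width: 0.0165
finger_force: 59.1
```

```bash
python3 -c "
from h import *
st()
d=save('scene','s11');d=save('top','t11')
for f in ['top0','t10','t11']:
    d=dict(np.load(f'pics/{f}.npz'));p,ok=cloud(d)
    q=p[ok&(p[...,2]>.1)&(p[...,2]<.15)&(abs(p[...,1])<.025)&(abs(p[...,0])<.055)&(abs(p[...,0])>.02)];print(f,len(q),np.percentile(q[:,2],[50,90]).round(4))
"
```

```text
clock 21.85 wound -271.3 r 0.0543 z 0.2162 radial -6.10 tangential(cw) -5.00 fz -4.91 w 0.0165
top0 403 [0.1398 0.1419]
t10 418 [0.1199 0.1217]
t11 363 [0.1149 0.1167]
```

Call:
servo_tool:
  targets:
    - [[0.003, 0.0011, 0], 0, 0]
    - [[0.0059, 0.0025, 0], 0, 0]
    - [[0.0087, 0.0039, 0], 0, 0]

```text
clock: 22.2
tool_pos: [0.5061, -0.0182, 0.2162]
eef_rot: [0.355, 3.116, 0.001]
force: [9.3, 1.9, -4.4]
width: 0.0162
finger_force: 59.0
```

```bash
python3 -c "
from h import *
st()"
```

```text
clock 22.20 wound -261.6 r 0.0542 z 0.2162 radial -7.45 tangential(cw) -5.80 fz -4.36 w 0.0162
```

Call:
servo_tool:
  targets:
    - [[0.0027, 0.0016, 0], 0, 0]
    - [[0.0054, 0.0034, 0], 0, 0]
    - [[0.0079, 0.0054, 0], 0, 0]

```text
clock: 22.45
tool_pos: [0.4996, -0.0116, 0.2162]
eef_rot: [0.355, 3.116, -0.001]
force: [7.6, 0.3, -5.0]
width: 0.0165
finger_force: 58.9
```

```bash
python3 -c "
from h import *
st()
for a in range(480,550,10): rows(a,a+10,3)"
```

```text
clock 22.45 wound -251.9 r 0.0542 z 0.2162 radial -6.02 tangential(cw) -4.60 fz -5.02 w 0.0165
[[[0.0020, 0.0025, 0], 0, 0], [[0.0039, 0.0051, 0], 0, 0], [[0.0056, 0.0078, 0], 0, 0]]
[[[0.0016, 0.0028, 0], 0, 0], [[0.0029, 0.0057, 0], 0, 0], [[0.0042, 0.0086, 0], 0, 0]]
[[[0.0010, 0.0030, 0], 0, 0], [[0.0019, 0.0061, 0], 0, 0], [[0.0026, 0.0092, 0], 0, 0]]
[[[0.0005, 0.0032, 0], 0, 0], [[0.0008, 0.0063, 0], 0, 0], [[0.0010, 0.0095, 0], 0, 0]]
[[[-0.0001, 0.0032, 0], 0, 0], [[-0.0003, 0.0064, 0], 0, 0], [[-0.0007, 0.0096, 0], 0, 0]]
[[[-0.0006, 0.0031, 0], 0, 0], [[-0.0014, 0.0062, 0], 0, 0], [[-0.0024, 0.0093, 0], 0, 0]]
[[[-0.0011, 0.0030, 0], 0, 0], [[-0.0025, 0.0059, 0], 0, 0], [[-0.0039, 0.0087, 0], 0, 0]]
```

Now at about 469° wound, with no rise yet. Going on in 10° steps.

Call:
servo_tool:
  targets:
    - [[0.0024, 0.0021, 0], 0, 0]
    - [[0.0047, 0.0043, 0], 0, 0]
    - [[0.0069, 0.0067, 0], 0, 0]

```text
clock: 22.7
tool_pos: [0.4945, -0.0042, 0.2162]
eef_rot: [0.355, 3.116, -0.002]
force: [7.6, -3.3, -5.6]
width: 0.0163
finger_force: 58.9
```

```bash
python3 -c "
from h import *
st()"
```

```text
clock 22.70 wound -242.4 r 0.0542 z 0.2162 radial -4.94 tangential(cw) -6.67 fz -5.55 w 0.0163
```

Call:
servo_tool:
  targets:
    - [[0.002, 0.0025, 0], 0, 0]
    - [[0.0039, 0.0051, 0], 0, 0]
    - [[0.0056, 0.0078, 0], 0, 0]

```text
clock: 22.95
tool_pos: [0.4906, 0.004, 0.2162]
eef_rot: [0.356, 3.116, -0.005]
force: [5.7, -4.9, -5.1]
width: 0.0161
finger_force: 58.9
```

```bash
python3 -c "
from h import *
st()"
```

```text
clock 22.95 wound -232.8 r 0.0542 z 0.2162 radial -3.58 tangential(cw) -6.59 fz -5.11 w 0.0161
```

Call:
servo_tool:
  targets:
    - [[0.0016, 0.0028, 0], 0, 0]
    - [[0.0029, 0.0057, 0], 0, 0]
    - [[0.0042, 0.0086, 0], 0, 0]

```text
clock: 23.2
tool_pos: [0.4881, 0.0127, 0.2162]
eef_rot: [0.356, 3.117, -0.007]
force: [5.7, -8.8, -3.7]
width: 0.0162
finger_force: 59.1
```

```bash
python3 -c "
from h import *
st()
d=save('scene','s12')['image'][235:355,240:360,::-1];t=save('top','t12')['image'][230:330,250:370,::-1]
cv2.imwrite('pics/m12.png',np.hstack([cv2.resize(d,(400,400),interpolation=cv2.INTER_CUBIC),cv2.resize(t,(400,400),interpolation=cv2.INTER_CUBIC)]))
for f in ['top0','t10','t11','t12']:
    d=dict(np.load(f'pics/{f}.npz'));p,ok=cloud(d)
    q=p[ok&(p[...,2]>.1)&(p[...,2]<.15)&(abs(p[...,1])<.025)&(abs(p[...,0])<.055)&(abs(p[...,0])>.02)];print(f,len(q),np.percentile(q[:,2],[50,90]).round(4))
"
```

```text
clock 23.20 wound -223.2 r 0.0543 z 0.2162 radial -3.97 tangential(cw) -9.71 fz -3.66 w 0.0162
top0 403 [0.1398 0.1419]
t10 418 [0.1199 0.1217]
t11 363 [0.1149 0.1167]
t12 407 [0.1125 0.1142]
```

Call:
servo_tool:
  targets:
    - [[0.0007, 0.002, 0], 0, 0]
    - [[0.0013, 0.004, 0], 0, 0]
    - [[0.0019, 0.0061, 0], 0, 0]

```text
clock: 23.55
tool_pos: [0.4873, 0.0186, 0.2162]
eef_rot: [0.356, 3.118, -0.008]
force: [4.7, -8.5, -3.6]
width: 0.0164
finger_force: 59.2
```

```bash
python3 -c "
from h import *
st()"
```

```text
clock 23.55 wound -216.9 r 0.0543 z 0.2162 radial -3.97 tangential(cw) -8.81 fz -3.55 w 0.0164
```

Call:
servo_tool:
  targets:
    - [[0.0003, 0.0016, 0], 0, 0]
    - [[0.0005, 0.0032, 0], 0, 0]
    - [[0.0007, 0.0048, 0], 0, 0]

```text
clock: 23.8
tool_pos: [0.4871, 0.0232, 0.2162]
eef_rot: [0.356, 3.119, -0.009]
force: [1.5, -10.0, -2.2]
width: 0.0166
finger_force: 59.4
```

```bash
python3 -c "
from h import *
st()"
```

```text
clock 23.80 wound -212.0 r 0.0543 z 0.2162 radial -1.53 tangential(cw) -9.96 fz -2.19 w 0.0166
```

View pics/m12.png

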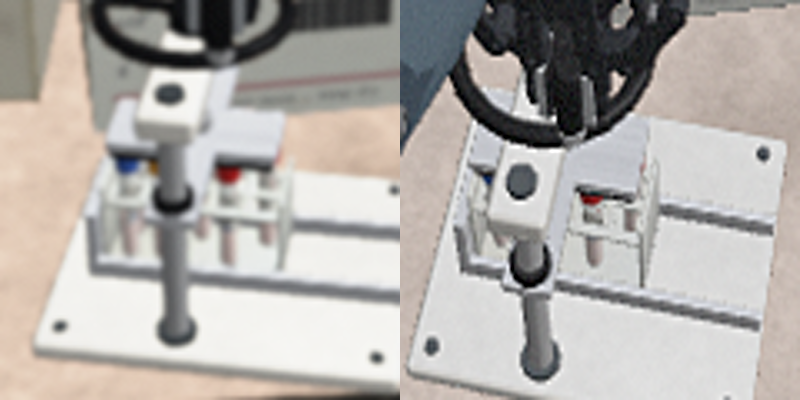

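The view shows the pad lying on the caps with the rack home. The wheel torque has clearly risen, so I'll add a few degrees and release.

Call:
servo_tool:
  targets:
    - [[0, 0.001, 0], 0, 0]
    - [[0, 0.002, 0], 0, 0]
    - [[0, 0.0028, 0], 0, 0]

```text
clock: 24.05
tool_pos: [0.4871, 0.0259, 0.2161]
eef_rot: [0.356, 3.12, -0.009]
force: [0.2, -10.6, -1.0]
width: 0.0164
finger_force: 59.6
```

```bash
python3 -c "
from h import *
st()"
```

```text
clock 24.05 wound -209.2 r 0.0544 z 0.2161 radial -0.73 tangential(cw) -10.60 fz -1.02 w 0.0164
```

Call:
servo_tool:
  targets:
    - [[0, -0.001, 0], 0, 0]
    - [[0, -0.0016, 0], 0, 0]
    - [[0, -0.0016, 0], 0, 0.5]
    - [[0, -0.0016, 0], 0, 0.5]
    - [[0, -0.0016, 0], 0, 0.5]
    - [[0, -0.0016, 0], 0, 0.5]
    - [[0, -0.0016, -0.02], 0, 0.5]
    - [[0, -0.0016, -0.05], 0, 0.5]
    - [[0, -0.0016, -0.09], 0, 0.5]
    - [[0, -0.0016, -0.13], 0, 0.5]
    - [[0.04, -0.0016, -0.13], 0, 0.5]
    - [[0.08, 0, -0.13], 0, 0.5]
    - [[0.12, 0, -0.13], 0, 0.5]
    - [[0.12, 0, -0.13], 0, 0.5]

```text
clock: 25.22
tool_pos: [0.364, 0.0578, 0.3463]
eef_rot: [-0.352, -3.12, -0.001]
force: [-0.2, 0.1, -0.3]
width: 0.0424
finger_force: 0.0
```

```bash
python3 - <<'E'
from h import *
o=ctrl.get_obs();print(o['clock'],o['tool_pos'],o['force'],o['width'])
d=save('scene','s13')['image'][195:355,240:400,::-1];t=save('top','t13')['image'][190:350,240:400,::-1]
cv2.imwrite('pics/m13.png',np.hstack([cv2.resize(d,(400,400),interpolation=cv2.INTER_CUBIC),cv2.resize(t,(400,400),interpolation=cv2.INTER_CUBIC)]))
for f in ['t12','t13']:
    d=dict(np.load(f'pics/{f}.npz'));p,ok=cloud(d)
    q=p[ok&(p[...,2]>.1)&(p[...,2]<.15)&(abs(p[...,1])<.025)&(abs(p[...,0])<.055)&(abs(p[...,0])>.02)];print(f,len(q),np.percentile(q[:,2],[50,90]).round(4))
k=p[ok&(p[...,2]>.238)&(p[...,2]<.25)&(np.hypot(p[...,0],p[...,1])<.08)];print('knob',len(k),k.mean(0),np.degrees(np.arctan2(*k.mean(0)[[1,0]])))
E
```

```text
25.2167 [0.36395173 0.05778725 0.34631395] [-0.19893456  0.14671621 -0.31927765] 0.04243628716361596
t12 407 [0.1125 0.1142]
t13 365 [0.1118 0.1135]
knob 25 [-0.00849856  0.05164402  0.2464704 ] 99.34486000891961
```

View pics/m13.png

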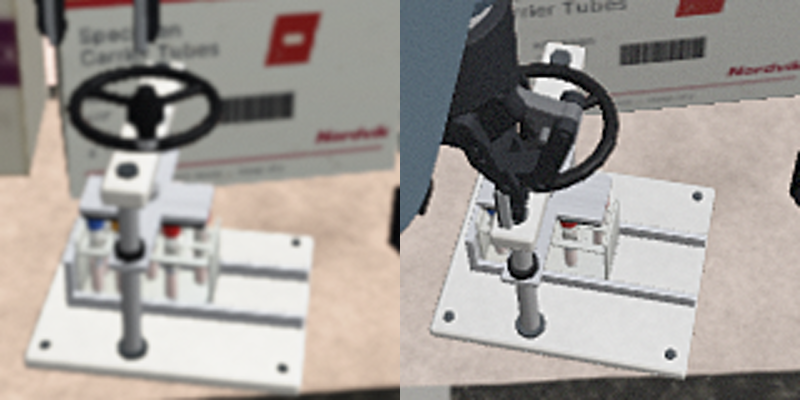

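The pad lies on the caps, the rack is home and the tubes are upright. The wheel stayed put and the gripper is clear.

```bash
python3 -c "
from workcell import job
print(job.job_done())"
```

```text
the job is handed in; nothing more can be done
None
```

I slid the rack fully home against the back stop, then wound the wheel about 1.4 turns until it tightened (pad load estimated at roughly 60–90 N), let go with the gripper clear, and handed the job in at about 25 s; no verdict came back.

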